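# Bed the clay canteen on its sprung display dish

## Task

Take the stoppered clay canteen from the lower glass tier of the étagère and stand it upright in the middle of the sprung aluminium dish on the upper tier, a broad face turned to the front. Once it stands in the dish, press it down with about 12 N for a good second so that the mount beds in, then let go of it and leave it standing there. It is fragile: hold it with a light grip (at most about 50 N per finger), keep it upright, never let it bear on the dish or upper tier with more than 25 N, and leave the bear, the little black pot and the closed bin as they are.

Things in the scene. Friction and masses are not known exactly. Their poses are not given: they have to be found in the camera images.
- etagere: low fixed corner étagère, dark iron, two quarter-disc glass tiers. Origin on the table (z = 0) under the lower tier; its -x points to its rounded front, z up. In its frame (mm): both tiers' square corner at (220, 0); lower tier radius 400, top at z 100; upper tier radius 230, top at z 170, front edge at x -10. Posts to z 222 at (57, +-163) and to 246 at (220, 0)
- mount (a point): point on the upper glass on the axis of the sprung aluminium dish: (70, 0, 170) mm in the étagère's frame. Dish: 118 mm across the rim, flat floor 94 mm across, rim 6 mm above the floor. A levelling screw sets its height, which is NOT measured: the unloaded floor stands 30 to 56 mm above this point (feel for it). It springs down up to 14 mm, 2 to 3 N per mm
- canteen: stoppered clay canteen on the lower tier: upright disc 84 mm across, 44 mm thick, with flat round faces 56 mm across looking along its +x and -x, centre 48 mm above the origin; foot 36 (x) by 50 (y) mm; neck 22 mm wide, cork top at 112 mm. Origin: centre of the foot's underside, z up. 0.2 to 0.45 kg. Grasp it across the faces (44 mm, along x)
- blackpot: little black round pot, 62 mm across and 55 mm high, on the lower tier; bystander. Origin at the centre of its underside
- bear: glazed ceramic bear figure, about 80 mm long (nose towards its -x), 32 mm wide, 47 mm high, on the lower tier; bystander. Origin on the glass under its middle
- bin (a joint): tilt angle of the plastic tilt-out bin under the front of the lower tier: 0 closed, grows as it tilts out (rad); leave closed
Mind the look-alikes: they are no part of the job. There is more than one size of the canteen; the job needs the middle-sized.

How it is judged:
By the outcome, as a careful person would: the job done as asked, in the order asked, and still so for the second after the job is handed in, with the robot touching nothing.
It also fails if it takes over 50 s, if anything falls off the work surface, if the arm or the gripper's body presses on something with over 40 N, if the wrist force passes 120 N, or if a joint passes its speed limit or range.

## Robot

A 7-joint arm with a two-finger parallel gripper is mounted at the origin on the work surface. World frame = base frame: x ahead of the robot, y to its left, z up, the work surface at z = 0. Lengths are in m, angles in degrees, forces in N, time in s.
With the tool pointing down it reaches from about 0.4 to 0.925 m from the base axis. Payload 5.6 kg.
Tool frame: the origin (TCP) lies at the very end of the fingers, on their centre line; the grasp point (between the pads) lies 19 mm behind it; z points along the fingers, y is the line along which they close (so a half turn about z gives the same grasp; the last joint's range is limited). The gripper opens to 85 mm and grips with 20 to 120 N. Pads are 22 mm wide; open, the fingers measure 114 mm over their backs; the gripper's body (76 mm by 85 mm) begins 54 mm behind the grasp point. The pads swing forward as they close: fully open they stand 13 mm farther back than shut.
Start: joints at [65.088, 26.786, -0.665, 91.828, 0.344, 61.387, -3.226], TCP at [0.248, -0.601, 0.194] pointing down, gripper open.
Joint ranges: [-144.91, 144.91], [-17.63, 115.5], [-89.93, 88.59], [15.96, 139.68], [-74.01, 254.01], [8.47, 105.57], [-167.45, 167.45]. Speed limits (degrees/s): [147.25, 147.25, 180, 180, 180, 180, 180].

## Interface

Orientations are given as a 3x3 rotation matrix whose columns are the frame's x, y, z axes.
In Python, from rig import ctrl gives the robot as it stands.
- The arm moves only by the tool servo_tool, never from a script. Its argument "steps" is one flat list of numbers, 4 for each row, row after row: the shift along the tool's x, y, z scaled (see below), then the turn about the tool's z scaled (see below). In form: [dx, dy, dz, turn, dx, dy, dz, turn, ...]. A call has 1 to 10 rows; each row is the pose to reach, as a shift and turn from the pose commanded when the call began, along the tool's axes at that moment; what a row does not reach only later rows make up. The controller multiplies each number of a shift by 0.1 m and each number of a turn by pi/4 rad. A row lasts 1/12 s, in which the tool goes at most 41.7 mm and 7.16 degrees, less where a joint would pass 70% of its speed; a pose out of reach is approached as far as the arm can. A call with a number of a shift or a turn outside -1 to 1 is refused whole. A call with a gripper value outside its range is refused whole. "jaw" is the opening, from 0 (shut) to 1 (fully open), set as the call begins (left out, the last holds). The fingers move at their own pace and stop on an object; "squeeze" is the grip in N (left out, the last holds). Time passes only in rows, so rows that repeat a pose let the fingers close. It gives the time, the measured TCP pose, the force, the opening and the grip force at its end, in the units of the state.
- ctrl.observe(): the state, without advancing time (a new reading comes with each control period).
- ctrl.snapshot(name): name is "side" or "top" or "wrist"; returns (picture, depth): 480x640x3 uint8, red, green, blue; 480x640 float32, m along the optical axis (not along the pixel's ray), 0 where there is no reading.
- ctrl.camera_params(name): a dict with "fov_y" (degrees; the focal length in pixels is half the picture's height over the tangent of half this angle, whatever the lens; pixels are square), "cx", "cy" (the principal point, pixels), "k1" (the pictures are not rectified: a ray, as slopes to the right and down, at radius r is drawn at 1 + k1 r^2 times it, then the intrinsics apply), "R" (3x3) and "t" (3): a world point X has camera coordinates R X + t. Camera axes: x right, y down, z forward; pixel columns grow to the right and rows downward; lengths in m; the calibration is good to about 2 mm. A picture is of the moment at which its call begins: read the wrist's pose just before it. camera_params takes no time and is no camera call; for the wrist camera it gives the pose at the moment of the call.
- ctrl.finish_job(): hands the job in; it is judged then, once.
The state is a dict: "t": time; "qpos": joint angles; "dq": joint speeds; "effort": joint torques, N m; "tcp_pos": TCP position; "tcp_rot": TCP orientation; "contact_force": force on the tool from outside, world axes, zero at the start; "ft_torque": the same for the moment, N m; "opening": finger opening in m; "grasp_force": force on a finger pad.
Only numpy, scipy, OpenCV 4.12 (cv2) and the standard library are available. Lean on these libraries where they do the work, as an engineer would, in place of code of your own. Each camera call takes 0.05 s, during which the arm holds its last target. There are 200 camera calls.

## Working session

There is one attempt and no reset: what is moved stays moved. The work goes in short steps, Python scripts to look and compute and a tool call to move; the robot and the scene stay as the last step left them, time stands still between calls to the robot, and variables do not carry over. Pictures are saved under pics/ and viewed, at most 10 in all, crops included, and the job is handed in when it is done.

Besides the shell and the picture viewer there is one more tool, called after "Call:" as name(argument=value, ...) on one line, values as JSON. servo_tool: Moves the arm, as the interface text tells. Its arguments: {"type":"object","properties":{"steps":{"type":"array","items":{"type":"number","minimum":-1,"maximum":1}},"jaw":{"type":"number"},"squeeze":{"type":"number"}},"required":["steps"]}

```bash
mkdir -p pics; ls
cat > h.py <<'E'
import numpy as np, cv2
from rig import ctrl
def snap(n,f):
    p=ctrl.camera_params(n); im,d=ctrl.snapshot(n)
    cv2.imwrite(f'pics/{f}.png',im[:,:,::-1]); np.savez(f'pics/{f}.npz',im=im,d=d,**{k:np.array(v) for k,v in p.items()})
def load(f): return np.load(f'pics/{f}.npz')
def px(z,u,v,d=None,h=None):
    "world point of pixel: by depth, or on plane z=h"
    f=240/np.tan(np.radians(float(z['fov_y']))/2)
    a=np.array([(u-z['cx'])/f,(v-z['cy'])/f]); s=a.copy()
    for _ in range(20): s=a/(1+z['k1']*(s@s))
    ray=z['R'].T@np.array([*s,1]); o=-z['R'].T@z['t']
    if h is not None: return o+ray*(h-o[2])/ray[2]
    if d is None:
        w=z['d'][int(v)-1:int(v)+2,int(u)-1:int(u)+2]; d=np.median(w[w>0]) if (w>0).any() else np.nan
    return o+ray*d
def cloud(f):
    z=load(f); F=240/np.tan(np.radians(float(z['fov_y']))/2)
    v,u=np.mgrid[0:480,0:640]; a=np.stack([(u-z['cx'])/F,(v-z['cy'])/F],-1); s=a.copy()
    for _ in range(20): s=a/(1+z['k1']*(s**2).sum(-1,keepdims=True))
    c=np.concatenate([s,np.ones((480,640,1))],-1)*z['d'][...,None]
    return (c-z['t'])@z['R'], z
E
python3 - <<'E'
from h import *
snap('side','s0');snap('top','t0')
s=ctrl.observe(); print(s['t'],s['tcp_pos'],s['tcp_rot'],s['contact_force'])
a=cv2.imread('pics/s0.png');b=cv2.imread('pics/t0.png')
E
```

```text
pics
0.1 [ 0.24791702 -0.6002481   0.19293125] [[ 9.24253263e-01  3.81779190e-01 -7.45294204e-04]
 [ 3.81779892e-01 -9.24252144e-01  1.44480685e-03]
 [-1.37242576e-04 -1.61990579e-03 -9.99998679e-01]] [ 0.55873302 -0.17642117  0.51190188]
```

View pics/s0.png

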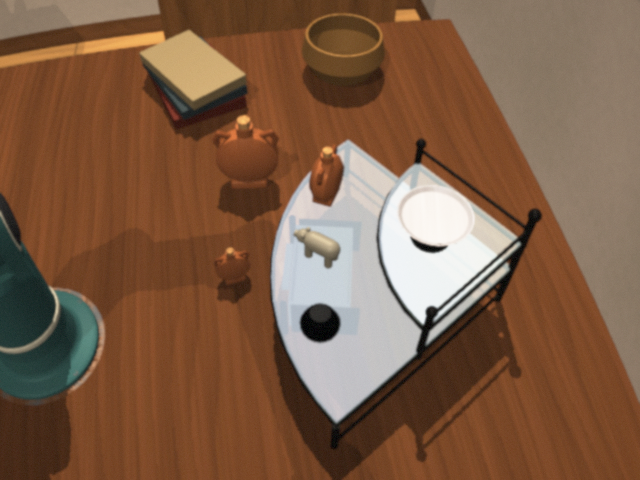

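View pics/t0.png

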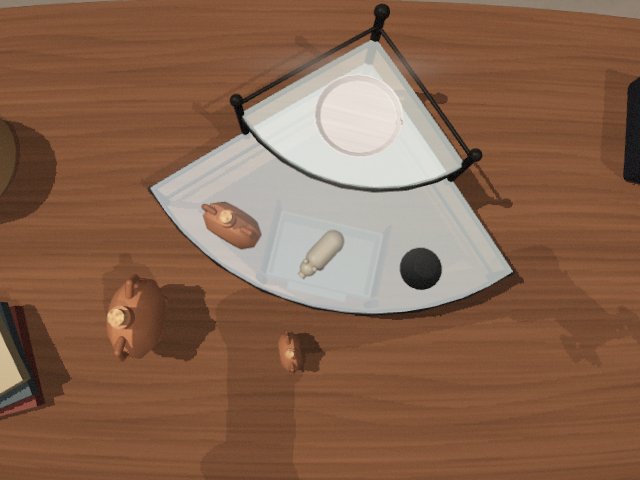

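Canteen candidates in the side view are the large one at (247,155) on the table, the small one at (232,265) on the table, and the middle one at (327,177) on the lower tier. In the top view that last one is at (230,224). It fits because it is middle-sized and on the lower glass, which I'll confirm in a crop along with its measured size.

Run:
```python
from h import *
P,z=cloud('t0')
for u,v,h in [(382,12,.246),(237,101,.222),(475,156,.222),(378,42,.170),(152,189,.1),(513,271,.1)]: print((u,v),px(z,u,v,h=h).round(4), px(z,u,v).round(4))
print('cork',px(z,226,217).round(4),px(z,226,217,h=.212).round(4))
print('dishc',px(z,359,116).round(4),'bear',px(z,322,255).round(4),'pot',px(z,421,268).round(4))
print('glass',[px(z,u,v).round(3) for u,v in [(300,170),(200,195),(330,210),(400,230)]])
for f,b in (('t0',(190,190,270,255)),('s0',(300,140,350,212))):
    P,z=cloud(f); im=z['im'].astype(int); m=np.zeros((480,640),bool); m[b[1]:b[3],b[0]:b[2]]=1
    m&=(im[...,0]-im[...,2]>45)&(P[...,2]>.11)&(z['d']>0)
    q=P[m]; c=q[:,:2].mean(0); w,V=np.linalg.eigh(np.cov((q[:,:2]-c).T)); e=(q[:,:2]-c)@V
    print(f,len(q),c,'z',q[:,2].min(),q[:,2].max(),'minor',V[:,0],np.degrees(np.arctan2(V[1,0],V[0,0])),'ext',np.percentile(e,[1,99],axis=0).round(4))
    c=q[q[:,2]>.19]; print('neck',c[:,:2].mean(0),len(c))
a=cv2.imread('pics/s0.png')[130:220,290:370]; b=cv2.imread('pics/t0.png')[185:265,190:270]
cv2.imwrite('pics/c0.png',np.hstack([cv2.resize(a,(400,450),interpolation=2),cv2.resize(b,(400,450),interpolation=2)]))
```

```text
(382, 12) [ 0.806  -0.0321  0.246 ] [ 0.8069 -0.0323  0.2445]
(237, 101) [0.6855 0.1583 0.222 ] [0.6866 0.1587 0.2195]
(475, 156) [ 0.6146 -0.1529  0.222 ] [ 0.6153 -0.1536  0.22  ]
(378, 42) [ 0.8061 -0.0379  0.17  ] [ 0.806  -0.0379  0.1702]
(152, 189) [0.5974 0.3006 0.1   ] [0.5975 0.3006 0.0998]
(513, 271) [ 0.4761 -0.2479  0.1   ] [ 0.4769 -0.2515  0.0919]
cork [0.5323 0.1683 0.2116] [0.5322 0.1683 0.212 ]
dishc [ 0.6675 -0.0017  0.2188] bear [0.4931 0.0434 0.145 ] pot [ 0.4748 -0.0925  0.1552]
glass [array([0.61 , 0.075, 0.163]), array([0.588, 0.226, 0.1  ]), array([0.567, 0.03 , 0.1  ]), array([ 0.537, -0.075,  0.1  ])]
t0 1564 [0.5271929  0.16792565] z 0.14676676954411397 0.2143594958284964 minor [-0.83923243  0.54377286] 147.05915489785997 ext [[-0.022  -0.0368]
 [ 0.0181  0.0413]]
neck [0.53170137 0.16856726] 328
s0 1344 [0.52592832 0.14976714] z 0.11021090407016956 0.21519203058979097 minor [-0.78142149  0.62400357] 141.3909106149371 ext [[-0.0172 -0.0256]
 [ 0.0267  0.0483]]
neck [0.52958346 0.16387796] 239
```

View pics/c0.png

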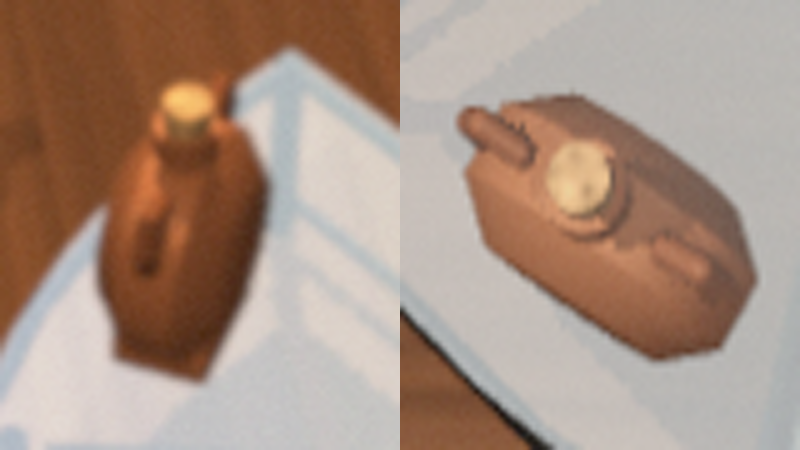

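The crop shows a single stoppered canteen with two handles, standing on the lower glass. Its cork top is at top-view (226,217), z 0.212, and its width is about 82 mm, so it is the middle-sized one. I'll move toward it and check the joint directions first.

Call:
servo_tool(steps=[0.25,-0.25,-0.3,0,0.5,-0.5,-0.6,0,0.75,-0.75,-0.8,0,0.9,-1,-1,0], jaw=1, squeeze=30)

```text
t: 0.43
tcp_pos: [0.2941, -0.4736, 0.293]
tcp_rot: [[0.924, 0.383, -0.0], [0.383, -0.924, 0.001], [0.0, -0.001, -1.0]]
contact_force: [1.2, 0.2, 0.6]
opening: 0.0851
grasp_force: 0.0
```

Run:
```python
from h import *
s=ctrl.observe(); print(s['t'],s['qpos'],s['tcp_pos'])
P,z=cloud('t0'); im=z['im'].astype(int)
m=((im[...,0]-im[...,2]>45)&(P[...,2]>.11))
m[:190]=m[255:]=0; m[:,:190]=m[:,270:]=0
q=P[m]
for lo,hi in ((.15,.17),(.165,.185),(.20,.22)):
    k=q[(q[:,2]>lo)&(q[:,2]<hi)][:,:2].astype(np.float32)
    print(lo,hi,len(k),cv2.minAreaRect(k*1000), k.mean(0))
# dish: rim ring points
d=(P[...,2]>.205)&(P[...,2]<.24); d[:60]=d[175:]=0; d[:,:300]=d[:,420:]=0
q=P[d]; print('dish',len(q),cv2.minEnclosingCircle((q[:,:2]*1000).astype(np.float32)),np.percentile(q[:,2],[5,25,50,75,95]))
c=cv2.minEnclosingCircle((q[:,:2]).astype(np.float32))[0]; r=np.hypot(*(q[:,:2]-c).T)
print('floor z',np.median(q[r<.035,2]),'rim',np.percentile(q[(r>.053),2],[50,90]))
```

```text
0.4333 [ 57.63796319  13.03514185  -3.45786335  98.01157175   0.79734569
  69.03319798 -13.51845814] [ 0.29413843 -0.47356499  0.29296881]
0.15 0.17 199 ((527.8356323242188, 171.84835815429688), (82.05107116699219, 33.9421272277832), 58.14170455932617) [0.51424533 0.16057706]
0.165 0.185 770 ((531.5504150390625, 168.82791137695312), (85.94692993164062, 42.25290298461914), 59.91302490234375) [0.52636784 0.16963047]
0.2 0.22 222 ((533.019775390625, 169.1236114501953), (21.722164154052734, 21.121145248413086), 44.83229446411133) [0.5318419  0.16852929]
dish 5834 ((667.6736450195312, -0.3222804665565491), 59.116249084472656) [0.21746557 0.21862617 0.21951926 0.22087382 0.22490122]
floor z 0.219049457498464 rim [0.22407605 0.22571898]
```

Call:
servo_tool(steps=[0.3,-0.32,0,0,0.6,-0.64,0,0,0.9,-0.96,0,0,0.93,-1,0,0])

```text
t: 0.77
tcp_pos: [0.3433, -0.341, 0.293]
tcp_rot: [[0.921, 0.389, 0.001], [0.389, -0.921, 0.002], [0.002, -0.001, -1.0]]
contact_force: [0.8, -0.6, -0.5]
opening: 0.0855
grasp_force: 0.0
```

Call:
servo_tool(steps=[0.3,-0.32,0,0,0.6,-0.64,0,0,0.9,-0.96,0,0,0.93,-1,0,0])

```text
t: 1.1
tcp_pos: [0.3904, -0.2135, 0.2929]
tcp_rot: [[0.921, 0.389, 0.001], [0.389, -0.921, 0.002], [0.001, -0.001, -1.0]]
contact_force: [0.5, 0.2, -0.7]
opening: 0.0854
grasp_force: 0.0
```

Call:
servo_tool(steps=[0.3,-0.32,0,0,0.6,-0.64,0,0,0.9,-0.96,0,0,0.93,-1,0,0])

```text
t: 1.43
tcp_pos: [0.4377, -0.0857, 0.293]
tcp_rot: [[0.921, 0.389, 0.001], [0.389, -0.921, 0.002], [0.002, -0.001, -1.0]]
contact_force: [0.4, -0.1, 0.2]
opening: 0.0858
grasp_force: 0.0
```

Call:
servo_tool(steps=[0.3,-0.32,0,0,0.6,-0.64,0,0,0.9,-0.96,0,0,0.93,-1,0,0])

```text
t: 1.77
tcp_pos: [0.4851, 0.0425, 0.2929]
tcp_rot: [[0.921, 0.388, 0.001], [0.388, -0.921, 0.003], [0.002, -0.003, -1.0]]
contact_force: [0.4, 0.3, -0.1]
opening: 0.0857
grasp_force: 0.0
```

Call:
servo_tool(steps=[0.2,-0.2,0,-0.15,0.4,-0.4,0,-0.3,0.6,-0.6,0,-0.45,0.8,-0.8,0,-0.6,0.93,-1,0,-0.75,0.93,-1,0,-0.81,0.93,-1,0,-0.81])

```text
t: 2.35
tcp_pos: [0.5317, 0.1654, 0.292]
tcp_rot: [[0.514, 0.858, -0.002], [0.858, -0.514, 0.001], [-0.0, -0.002, -1.0]]
contact_force: [0.3, -0.4, 0.6]
opening: 0.0855
grasp_force: 0.0
```

Run:
```python
from h import *
s=ctrl.observe(); print(s['t'],s['qpos'],s['tcp_pos'],s['tcp_rot'],s['contact_force'])
snap('wrist','w1'); P,z=cloud('w1'); print(-z['R'].T@z['t'])
im=z['im'].astype(int); m=(im[...,0]-im[...,2]>45)&(P[...,2]>.12)&(abs(P[...,0]-.532)<.07)&(abs(P[...,1]-.169)<.07)&(P[...,2]<.23)&(z['d']>0)
q=P[m]; print(len(q))
for lo,hi in ((.125,.15),(.15,.17),(.165,.185),(.2,.22)):
    k=q[(q[:,2]>lo)&(q[:,2]<hi)][:,:2].astype(np.float32)
    if len(k)>5: print(lo,hi,len(k),cv2.minAreaRect(k*1000), k.mean(0))
```

```text
2.35 [ 11.7038639   17.66583229 -40.02742046  96.3057214   11.87275602
  70.44937321 -61.90199507] [0.53167986 0.16535011 0.29198447] [[ 5.13511780e-01  8.58081023e-01 -1.61529152e-03]
 [ 8.58082504e-01 -5.13511420e-01  6.62095953e-04]
 [-2.61338667e-04 -1.72604746e-03 -9.99998476e-01]] [ 0.25182717 -0.36395498  0.60724662]
[0.57169402 0.2317969  0.47289749]
5756
0.15 0.17 560 ((528.8154907226562, 179.04571533203125), (76.80093383789062, 40.97475051879883), 35.75707244873047) [0.5469076 0.1977873]
0.165 0.185 2659 ((533.5769653320312, 172.41049194335938), (79.86332702636719, 42.74137496948242), 59.749454498291016) [0.5361387  0.17697114]
0.2 0.22 878 ((532.6954345703125, 169.7783660888672), (20.67793846130371, 21.65626335144043), 58.21197509765625) [0.5333999  0.17071657]
```

View pics/w1.png

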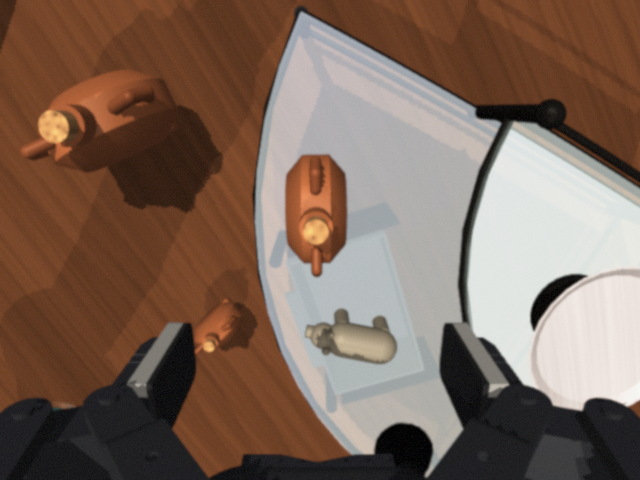

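The wrist view shows the canteen at (317,210), long axis vertical in the picture, so the jaw's closing line is aligned to within about 1°. The bear is at (360,340), clear of the fingers. Next I descend.

Call:
servo_tool(steps=[0.04,-0.01,0.1,0,0.04,-0.01,0.4,0,0.04,-0.01,0.7,0,0.04,-0.01,0.9,0,0.04,-0.01,1,0,0.04,-0.01,1,0])

```text
t: 2.9
tcp_pos: [0.5316, 0.1666, 0.1901]
tcp_rot: [[0.518, 0.855, -0.005], [0.855, -0.518, -0.002], [-0.004, -0.003, -1.0]]
contact_force: [-0.9, -0.7, 1.3]
opening: 0.0855
grasp_force: 0.0
```

Call:
servo_tool(steps=[0,0,0.15,0,0,0,0.3,0,0,0,0.4,0,0,0,0.48,0,0,0,0.48,0])

```text
t: 3.32
tcp_pos: [0.5326, 0.1677, 0.1439]
tcp_rot: [[0.517, 0.856, -0.001], [0.856, -0.517, -0.001], [-0.001, -0.001, -1.0]]
contact_force: [0.0, 0.1, -0.7]
opening: 0.0854
grasp_force: 0.0
```

Run:
```python
from h import *
s=ctrl.observe(); print(s['t'],s['tcp_pos'],s['tcp_rot'][:,1],s['contact_force'],s['ft_torque'])
```

```text
3.3167 [0.53259622 0.16772943 0.14394508] [ 0.85590796 -0.51712739 -0.00091055] [ 0.04984855  0.11103774 -0.68245612] [0.02539724 0.06113812 0.01409362]
```

Call:
servo_tool(steps=[0.01,0,0,0,0.01,0,0,0,0.01,0,0,0,0.01,0,0,0,0.01,0,0,0,0.01,0,0,0,0.01,0,0,0,0.01,0,0,0,0.01,0,0,0,0.01,0,0,0], jaw=0, squeeze=35)

```text
t: 4.15
tcp_pos: [0.5337, 0.1696, 0.1462]
tcp_rot: [[0.516, 0.856, 0.001], [0.856, -0.516, 0.0], [0.001, 0.001, -1.0]]
contact_force: [-3.3, -0.5, 9.0]
opening: 0.0268
grasp_force: 28.3
```

Run:
```python
from h import *
snap('side','s1');snap('wrist','w2')
s=ctrl.observe(); print(s['t'],s['tcp_pos'],s['opening'],s['contact_force'],s['ft_torque'],s['grasp_force'])
a=cv2.imread('pics/s1.png')[110:230,250:410]; b=cv2.imread('pics/w2.png')
cv2.imwrite('pics/c1.png',np.hstack([cv2.resize(a,(400,300),interpolation=2),cv2.resize(b,(400,300))]))
```

```text
4.25 [0.53365691 0.16962601 0.14624309] 0.026469227800143654 [-2.74463334 -0.27555883  7.77898027] [-0.11978259  0.6713829   0.03468205] 28.33915672323201
```

View pics/c1.png

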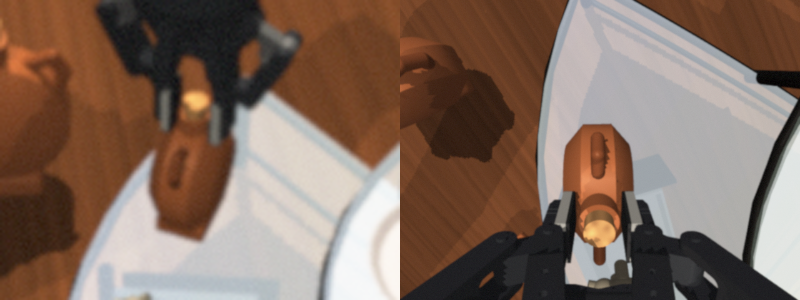

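The crop shows the pads around the neck and shoulders rather than on the flat faces. I'll measure the heights of the pads and the cork.

Run:
```python
from h import *
P,z=cloud('w2')
# full-res coordinates = crop*1.6
for n,u,v in [('cork',318,370),('shoulder',312,320),('body top far',310,210),('handle',318,240),('Lpad tip',270,312),('Lpad',268,340),('Rpad tip',370,312),('Rpad',372,345),('glass',300,120)]:
    print(n,px(z,u,v).round(4))
P,z=cloud('s1')
m=(P[...,2]>.1)&(abs(P[...,0]-.5337)<.08)&(abs(P[...,1]-.1696)<.08)&(z['d']>0)
im=z['im'].astype(int); dark=m&(im.max(-1)<110)&(abs(im[...,0]-im[...,2])<25)
q=P[dark]; q=q[q[:,2]<.23]; print('grip low pts',q[np.argsort(q[:,2])[:12]].round(3))
```

```text
cork [0.5338 0.1698 0.2129]
shoulder [0.537  0.179  0.1979]
body top far [0.5512 0.2045 0.1608]
handle [0.5523 0.2004 0.192 ]
Lpad tip [0.5251 0.1872 0.1937]
Lpad [0.5261 0.1864 0.2123]
Rpad tip [0.5546 0.1696 0.1943]
Rpad [0.5529 0.1703 0.2154]
glass [0.5634 0.236  0.101 ]
grip low pts [[0.562 0.178 0.145]
 [0.561 0.177 0.148]
 [0.561 0.176 0.152]
 [0.558 0.172 0.174]
 [0.548 0.158 0.185]
 [0.542 0.155 0.186]
 [0.514 0.17  0.188]
 [0.512 0.17  0.188]
 [0.543 0.151 0.19 ]
 [0.54  0.152 0.19 ]
 [0.518 0.173 0.191]
 [0.542 0.148 0.191]]
```

Run:
```python
from h import *
P,z=cloud('w1'); R=np.array([[.5135,.8581,0],[.8581,-.5135,0],[0,0,-1.]]); T=np.array([.5317,.16535,.292])
for f,T in (('w1',T),('w2',np.array([.5337,.1696,.1462]))):
    P,z=cloud(f); L=(P-T)@R; im=z['im'].astype(int)
    m=(z['d']>0)&(abs(L[...,1])<.07)&(abs(L[...,0])<.03)&(L[...,2]>-.12)&(L[...,2]<.03)&(abs(im[...,0]-im[...,2])<25)
    for sgn in (-1,1):
        q=L[m&(L[...,1]*sgn>0)]; q=q[np.argsort(-q[:,2])]; print(f,sgn,len(q),(q[[0,20,60,150,400]]*1000).round(0).tolist())
```

```text
w1 -1 19073 [[-8.0, -43.0, -52.0], [7.0, -43.0, -53.0], [3.0, -43.0, -54.0], [7.0, -43.0, -56.0], [11.0, -43.0, -59.0]]
w1 1 19651 [[-7.0, 43.0, -50.0], [-5.0, 43.0, -52.0], [8.0, 43.0, -53.0], [5.0, 42.0, -55.0], [-6.0, 43.0, -58.0]]
w2 -1 22501 [[-30.0, -15.0, -25.0], [7.0, -13.0, -43.0], [-7.0, -13.0, -44.0], [-3.0, -14.0, -46.0], [7.0, -25.0, -50.0]]
w2 1 22840 [[27.0, 21.0, 4.0], [27.0, 21.0, -10.0], [16.0, 22.0, -25.0], [-6.0, 13.0, -44.0], [6.0, 23.0, -49.0]]
```

The wrist depth shows the real fingertips about 40 mm short of the reported TCP: 52 mm back when open, 13 mm of which is the swing. Cork and glass heights agree between the cameras, so the tool offset is what's wrong. I'll open, go 40 mm lower while watching the force, and grasp again.

Call:
servo_tool(steps=[0,0,-0.02,0,0,0,-0.02,0,0,0,-0.02,0,0,0,-0.02,0,0,0,-0.02,0,0,0,-0.02,0,0,0,-0.02,0,0,0,-0.02,0], jaw=1)

```text
t: 4.92
tcp_pos: [0.5335, 0.169, 0.1467]
tcp_rot: [[0.517, 0.856, -0.0], [0.856, -0.517, -0.0], [-0.0, -0.0, -1.0]]
contact_force: [0.2, -0.2, -0.0]
opening: 0.0853
grasp_force: 0.0
```

Run:
```python
from h import *
snap('wrist','w3'); P,z=cloud('w3'); s=ctrl.observe(); print(s['tcp_pos'],s['opening'],s['contact_force'])
im=z['im'].astype(int); L=(P-s['tcp_pos'])@s['tcp_rot']
m=(im[...,0]-im[...,2]>45)&(abs(L[...,0])<.06)&(abs(L[...,1])<.04)&(z['d']>0)&(P[...,2]>.12)
for lo,hi in ((.165,.185),(.205,.22)):
    k=L[m&(P[...,2]>lo)&(P[...,2]<hi)][:,:2].astype(np.float32); print(len(k),cv2.minAreaRect(k*1000),k.mean(0), P[m&(P[...,2]>lo)&(P[...,2]<hi)].mean(0))
```

```text
[0.53349107 0.16903456 0.14669286] 0.0854613184519742 [ 1.17386969 -0.00789351 -0.84547506]
7660 ((4.960872650146484, -1.5747928619384766), (43.23389434814453, 76.63412475585938), 89.24673461914062) [ 0.01666173 -0.00141375] [0.54089248 0.18403176 0.17774629]
2341 ((-0.6082577705383301, -1.0307769775390625), (16.00811195373535, 17.00522804260254), 89.81424713134766) [ 0.00089839 -0.00105006] [0.53306434 0.17034798 0.21182683]
```

Call:
servo_tool(steps=[0,-0.01,0.1,0,0,-0.01,0.2,0,0,-0.01,0.3,0,0,-0.01,0.38,0,0,-0.01,0.42,0,0,-0.01,0.42,0,0,-0.01,0.42,0])

```text
t: 5.55
tcp_pos: [0.5325, 0.1697, 0.1044]
tcp_rot: [[0.516, 0.856, -0.001], [0.856, -0.516, 0.0], [-0.0, -0.001, -1.0]]
contact_force: [-0.5, 0.1, -0.1]
opening: 0.0851
grasp_force: 0.0
```

Run:
```python
from h import *
snap('wrist','w4'); P,z=cloud('w4'); s=ctrl.observe(); print(s['t'],s['tcp_pos'],s['opening'],s['contact_force'])
L=(P-s['tcp_pos'])@s['tcp_rot']; im=z['im'].astype(int)
for sg in (-1,1):
    m=(z['d']>0)&(L[...,1]*sg>.036)&(L[...,1]*sg<.047)&(abs(L[...,0])<.015)&(L[...,2]<0)
    print(np.sort(P[m][:,2])[[0,20,60,150]])
cv2.imwrite('pics/w4v.png',cv2.imread('pics/w4.png'))
```

```text
5.6 [0.53280548 0.16980325 0.10483095] 0.08536546283558359 [-0.41761782 -0.47589508  0.34057615]
[0.15517396 0.15653102 0.15742002 0.15914968]
[0.15529935 0.15647261 0.15739175 0.15923746]
```

View pics/w4.png

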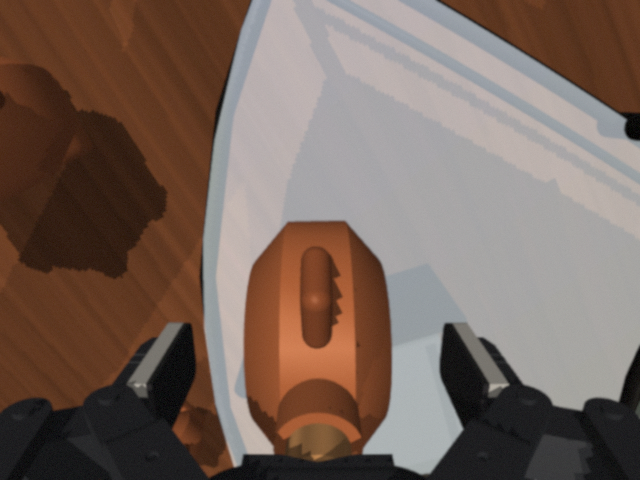

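The fingers straddle the canteen symmetrically, with tips at about z 0.156 (open) and the cork just below the gripper body at (318,445). I'll close now.

Call:
servo_tool(steps=[0,0,0,0,0,0,0,0,0,0,0,0,0,0,0,0,0,0,0,0,0,0,0,0,0,0,0,0,0,0,0,0], jaw=0, squeeze=35)

```text
t: 6.27
tcp_pos: [0.5329, 0.1697, 0.1053]
tcp_rot: [[0.517, 0.856, 0.001], [0.856, -0.517, 0.0], [0.001, 0.001, -1.0]]
contact_force: [-1.5, -0.1, 4.8]
opening: 0.0437
grasp_force: 37.0
```

Call:
servo_tool(steps=[0,0,-0.02,0,0,0,-0.06,0,0,0,-0.12,0,0,0,-0.2,0,0,0,-0.32,0,0,0,-0.46,0,0,0,-0.6,0,0,0,-0.74,0,0,0,-0.86,0,0,0,-0.94,0])

```text
t: 7.1
tcp_pos: [0.5332, 0.1699, 0.2009]
tcp_rot: [[0.517, 0.856, 0.002], [0.856, -0.517, 0.0], [0.002, 0.002, -1.0]]
contact_force: [-0.4, -0.0, -3.7]
opening: 0.0435
grasp_force: 36.3
```

Call:
servo_tool(steps=[0,0,-0.1,0,0,0,-0.22,0,0,0,-0.36,0,0,0,-0.5,0,0,0,-0.6,0,0,0,-0.66,0,0,0,-0.66,0,0,0,-0.66,0])

```text
t: 7.77
tcp_pos: [0.5325, 0.1694, 0.2646]
tcp_rot: [[0.517, 0.856, -0.0], [0.856, -0.517, -0.0], [-0.0, -0.0, -1.0]]
contact_force: [-0.6, 0.4, -3.8]
opening: 0.0433
grasp_force: 36.3
```

Run:
```python
from h import *
s=ctrl.observe(); print(s['t'],s['tcp_pos'],s['tcp_rot'],s['opening'],s['grasp_force'],s['contact_force'],s['ft_torque'])
D=np.array([.6677,-.0003,s['tcp_pos'][2]])-s['tcp_pos']; print(s['tcp_rot'].T@D)
```

```text
7.7667 [0.53245859 0.16941339 0.26456113] [[ 5.16669606e-01  8.56184801e-01 -3.23382852e-04]
 [ 8.56184770e-01 -5.16669689e-01 -2.69223561e-04]
 [-3.97587238e-04 -1.37775842e-04 -9.99999911e-01]] 0.04334779172571946 36.328656224068254 [-0.56996536  0.42793287 -3.84140931] [ 0.00207997 -0.01267625  0.00762463]
[-7.54308968e-02  2.03477403e-01  1.95609162e-06]
```

Call:
servo_tool(steps=[-0.01,0.03,0,0,-0.03,0.08,0,0,-0.06,0.17,0,0,-0.1,0.28,0,0,-0.15,0.4,0,0,-0.2,0.54,0,0,-0.25,0.68,0,0])

```text
t: 8.35
tcp_pos: [0.5791, 0.111, 0.2645]
tcp_rot: [[0.518, 0.856, -0.0], [0.856, -0.518, -0.0], [-0.0, 0.0, -1.0]]
contact_force: [-0.9, 1.3, -4.5]
opening: 0.0438
grasp_force: 36.3
```

Call:
servo_tool(steps=[-0.05,0.14,0,0,-0.1,0.28,0,0,-0.15,0.41,0,0,-0.2,0.54,0,0,-0.25,0.68,0,0])

```text
t: 8.77
tcp_pos: [0.624, 0.0554, 0.2647]
tcp_rot: [[0.517, 0.856, -0.0], [0.856, -0.517, 0.0], [-0.0, -0.0, -1.0]]
contact_force: [0.2, -0.5, -3.9]
opening: 0.0437
grasp_force: 36.3
```

Call:
servo_tool(steps=[-0.05,0.13,0,-0.04,-0.1,0.26,0,-0.1,-0.14,0.38,0,-0.18,-0.18,0.48,0,-0.26,-0.21,0.56,0,-0.33,-0.23,0.62,0,-0.38,-0.25,0.66,0,-0.41,-0.25,0.675,0,-0.41,-0.25,0.675,0,-0.41,-0.25,0.675,0,-0.41])

```text
t: 9.6
tcp_pos: [0.6682, 0.0003, 0.2646]
tcp_rot: [[0.22, 0.976, -0.0], [0.976, -0.22, 0.0], [0.0, -0.0, -1.0]]
contact_force: [0.0, -0.9, -4.6]
opening: 0.0437
grasp_force: 36.1
```

Run:
```python
from h import *
snap('top','t2');snap('side','s2')
s=ctrl.observe(); print(s['t'],s['tcp_pos'],s['tcp_rot'],s['opening'],s['grasp_force'],s['contact_force'],s['ft_torque'])
a=cv2.imread('pics/s2.png')[80:280,330:550]; b=cv2.imread('pics/t2.png')[20:220,250:470]
cv2.imwrite('pics/c2.png',np.hstack([cv2.resize(a,(400,364),interpolation=2),cv2.resize(b,(400,364),interpolation=2)]))
```

```text
9.7 [0.66803292 0.00070288 0.2648363 ] [[ 2.18710828e-01  9.75789715e-01 -6.92488250e-05]
 [ 9.75789710e-01 -2.18710817e-01  1.41405955e-04]
 [ 1.22837009e-04 -9.84993044e-05 -9.99999988e-01]] 0.043481742273268724 36.13747230148874 [ 0.19882559 -0.30104622 -3.20017252] [-0.01299033  0.01172144 -0.03101215]
```

View pics/c2.png

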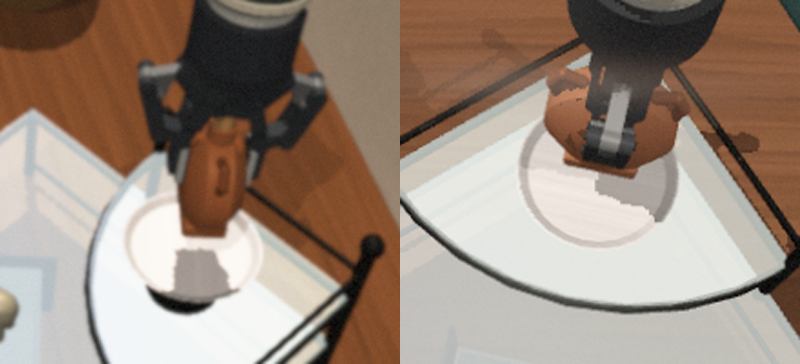

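The crop shows the canteen hanging upright over the dish. The foot's front edge runs from crop (563,162) to (637,176). I'll check the offset from the dish centre.

Run:
```python
from h import *
z=load('t2'); a,b=[px(z,250+(u-400)*.55,20+v*.55,h=.26) for u,v in ((563,164),(637,177))]
print(a,b,np.linalg.norm(a-b),np.degrees(np.arctan2(*(a-b)[1::-1])))
c=(a+b)/2+.018*np.array([.976,-.219,0]); print('foot centre',c)
P,z=cloud('s2'); im=z['im'].astype(int); m=(im[...,0]-im[...,2]>45)&(abs(P[...,0]-.667)<.07)&(abs(P[...,1])<.07)&(P[...,2]>.23)&(z['d']>0)
q=P[m]; print(len(q),'min z',np.sort(q[:,2])[[0,10,40]], q[q[:,2]<.275].mean(0), q[q[:,2]<.275].min(0),q[q[:,2]<.275].max(0))
P,z=cloud('s0'); d=(abs(P[...,0]-.667)<.07)&(abs(P[...,1])<.07)&(P[...,2]>.205)&(P[...,2]<.24)&(z['d']>0)
q=P[d]; print(cv2.minEnclosingCircle((q[:,:2]*1000).astype(np.float32)),np.median(q[:,2]))
```

```text
[0.65733701 0.02688513 0.26      ] [ 0.64892517 -0.02304424  0.26      ] 0.05063300565797327 80.43690300471232
foot centre [ 0.67069909 -0.00202155  0.26      ]
1954 min z [0.2625709  0.26458551 0.26739007] [ 0.65732373 -0.02245406  0.26906086] [ 0.6441118  -0.02775036  0.2625709 ] [ 0.67604847 -0.00720596  0.27439593]
((662.928955078125, -0.2829962372779846), 60.65769577026367) 0.21970488710204492
```

Call:
servo_tool(steps=[-0.01,-0.03,0.02,0,-0.01,-0.03,0.06,0,-0.01,-0.03,0.11,0,-0.01,-0.03,0.17,0,-0.01,-0.03,0.22,0,-0.01,-0.03,0.25,0,-0.01,-0.03,0.27,0,-0.01,-0.03,0.28,0,-0.01,-0.03,0.28,0])

```text
t: 10.45
tcp_pos: [0.665, -0.0001, 0.2365]
tcp_rot: [[0.219, 0.976, -0.0], [0.976, -0.219, 0.0], [-0.0, -0.0, -1.0]]
contact_force: [-0.2, 0.5, -4.4]
opening: 0.0438
grasp_force: 36.3
```

Call:
servo_tool(steps=[0,0,0.02,0,0,0,0.04,0,0,0,0.05,0,0,0,0.05,0])

```text
t: 10.78
tcp_pos: [0.6648, -0.0002, 0.2315]
tcp_rot: [[0.219, 0.976, -0.0], [0.976, -0.219, -0.0], [-0.0, -0.0, -1.0]]
contact_force: [0.0, -1.0, -4.4]
opening: 0.0438
grasp_force: 36.3
```

Call:
servo_tool(steps=[0,0,0.02,0,0,0,0.03,0,0,0,0.03,0,0,0,0.03,0])

```text
t: 11.12
tcp_pos: [0.6649, -0.0001, 0.2287]
tcp_rot: [[0.219, 0.976, -0.0], [0.976, -0.219, -0.0], [-0.0, -0.0, -1.0]]
contact_force: [0.1, -0.5, -4.8]
opening: 0.0436
grasp_force: 36.3
```

Call:
servo_tool(steps=[0,0,0.01,0,0,0,0.02,0,0,0,0.03,0,0,0,0.03,0])

```text
t: 11.45
tcp_pos: [0.6649, -0.0001, 0.2255]
tcp_rot: [[0.219, 0.976, -0.0], [0.976, -0.219, -0.0], [-0.0, -0.0, -1.0]]
contact_force: [-0.7, 0.1, -3.7]
opening: 0.0434
grasp_force: 36.3
```

Call:
servo_tool(steps=[0,0,0.01,0,0,0,0.02,0,0,0,0.03,0,0,0,0.03,0])

```text
t: 11.78
tcp_pos: [0.6651, -0.0, 0.2234]
tcp_rot: [[0.219, 0.976, 0.0], [0.976, -0.219, -0.0], [-0.0, 0.0, -1.0]]
contact_force: [-0.8, -0.1, 0.7]
opening: 0.0435
grasp_force: 36.8
```

Call:
servo_tool(steps=[0,0,0.01,0,0,0,0.02,0,0,0,0.03,0,0,0,0.03,0,0,0,0.03,0])

```text
t: 12.2
tcp_pos: [0.6652, 0.0, 0.2209]
tcp_rot: [[0.219, 0.976, 0.001], [0.976, -0.219, -0.0], [-0.0, 0.001, -1.0]]
contact_force: [-3.3, -0.5, 4.6]
opening: 0.0434
grasp_force: 37.4
```

Call:
servo_tool(steps=[0,0,0.01,0,0,0,0.02,0,0,0,0.03,0,0,0,0.035,0,0,0,0.035,0])

```text
t: 12.62
tcp_pos: [0.6652, 0.0, 0.2185]
tcp_rot: [[0.219, 0.976, 0.001], [0.976, -0.219, -0.001], [-0.0, 0.001, -1.0]]
contact_force: [-4.9, -1.5, 12.1]
opening: 0.0436
grasp_force: 38.0
```

Call:
servo_tool(steps=[0,0,-0.006,0,0,0,-0.006,0,0,0,-0.006,0,0,0,-0.006,0,0,0,-0.006,0,0,0,-0.006,0,0,0,-0.006,0,0,0,-0.006,0,0,0,-0.006,0,0,0,-0.006,0])

```text
t: 13.45
tcp_pos: [0.6652, 0.0, 0.219]
tcp_rot: [[0.219, 0.976, 0.001], [0.976, -0.219, -0.001], [-0.0, 0.001, -1.0]]
contact_force: [-4.7, -1.2, 9.2]
opening: 0.0436
grasp_force: 37.9
```

Call:
servo_tool(steps=[0,0,0,0,0,0,0,0,0,0,0,0,0,0,0,0,0,0,0,0,0,0,0,0,0,0,0,0,0,0,0,0,0,0,0,0,0,0,0,0])

```text
t: 14.28
tcp_pos: [0.6652, 0.0, 0.219]
tcp_rot: [[0.219, 0.976, 0.001], [0.976, -0.219, -0.001], [-0.0, 0.001, -1.0]]
contact_force: [-4.8, -0.1, 10.8]
opening: 0.0438
grasp_force: 37.9
```

Pressed with about 10–11 N for 1.7 s. Next I ease off until the dish carries only the canteen's weight, then release.

Call:
servo_tool(steps=[0,0,-0.01,0,0,0,-0.02,0,0,0,-0.03,0,0,0,-0.04,0,0,0,-0.05,0,0,0,-0.055,0,0,0,-0.055,0,0,0,-0.055,0])

```text
t: 14.95
tcp_pos: [0.6651, -0.0, 0.2223]
tcp_rot: [[0.219, 0.976, 0.0], [0.976, -0.219, 0.0], [0.0, 0.0, -1.0]]
contact_force: [-0.9, 0.1, 3.5]
opening: 0.0432
grasp_force: 37.1
```

Call:
servo_tool(steps=[0,0,-0.01,0,0,0,-0.012,0,0,0,-0.012,0,0,0,-0.012,0])

```text
t: 15.28
tcp_pos: [0.6651, -0.0001, 0.2233]
tcp_rot: [[0.219, 0.976, 0.0], [0.976, -0.219, 0.0], [0.0, 0.0, -1.0]]
contact_force: [-1.4, -0.5, 0.7]
opening: 0.0437
grasp_force: 36.8
```

Call:
servo_tool(steps=[0,0,0,0,0,0,0,0,0,0,0,0,0,0,0,0,0,0,0,0,0,0,0,0,0,0,0,0,0,0,0,0], jaw=1)

```text
t: 15.95
tcp_pos: [0.665, -0.0001, 0.2236]
tcp_rot: [[0.219, 0.976, -0.0], [0.976, -0.219, -0.0], [-0.0, -0.0, -1.0]]
contact_force: [-0.5, -0.6, -0.0]
opening: 0.0855
grasp_force: 0.0
```

Call:
servo_tool(steps=[0,0,-0.02,0,0,0,-0.08,0,0,0,-0.16,0,0,0,-0.28,0,0,0,-0.42,0,0,0,-0.58,0,0,0,-0.75,0,0,0,-0.9,0,0,0,-1,0,0,0,-1,0])

```text
t: 16.78
tcp_pos: [0.6663, 0.0004, 0.3273]
tcp_rot: [[0.219, 0.976, 0.005], [0.976, -0.219, 0.0], [0.001, 0.005, -1.0]]
contact_force: [0.2, 0.2, 0.7]
opening: 0.0854
grasp_force: 0.0
```

Call:
servo_tool(steps=[-0.1,-0.2,-0.1,0,-0.1,-0.5,-0.2,0,-0.2,-0.8,-0.3,0,-0.2,-1,-0.3,0,-0.2,-1,-0.3,0])

```text
t: 17.2
tcp_pos: [0.5601, 0.0034, 0.3546]
tcp_rot: [[0.218, 0.976, 0.0], [0.976, -0.218, -0.002], [-0.002, 0.001, -1.0]]
contact_force: [1.2, 0.8, 0.3]
opening: 0.0855
grasp_force: 0.0
```

Run:
```python
from h import *
snap('top','t3');snap('side','s3')
s=ctrl.observe(); print(s['t'],s['tcp_pos'],s['opening'],s['contact_force'])
a=cv2.imread('pics/s3.png')[90:370,260:560]; b=cv2.imread('pics/t3.png')[10:310,170:490]
cv2.imwrite('pics/c3.png',np.hstack([cv2.resize(a,(400,373),interpolation=2),cv2.resize(b,(400,373),interpolation=2)]))
```

```text
17.3 [0.5627263  0.00200973 0.35380477] 0.08571162495792246 [-0.02556432 -0.09162109  0.76073475]
```

View pics/c3.png

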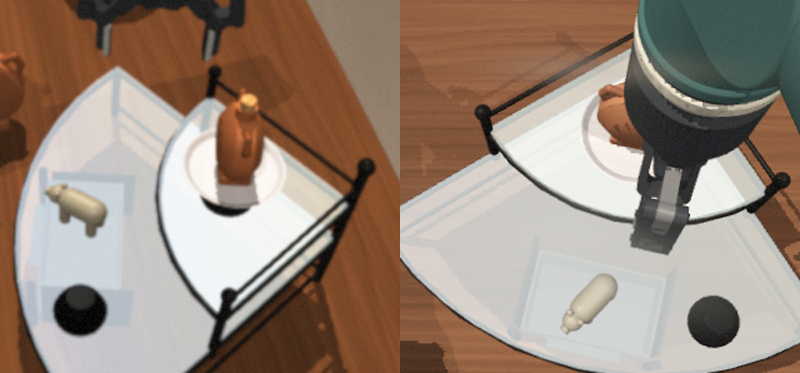

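The canteen stands upright in the dish at side crop (240,140), broad face to the front. The bear and pot are unmoved and the bin is closed. One numeric check before handing in.

Run:
```python
from h import *
P,z=cloud('s3'); im=z['im'].astype(int)
m=(abs(P[...,0]-.667)<.08)&(abs(P[...,1])<.08)&(P[...,2]>.31)&(P[...,2]<.345)&(im[...,0]-im[...,2]>45)
print('cork/neck',P[m].mean(0),P[m][:,2].max())
P,z=cloud('s3'); d=(abs(P[...,0]-.667)<.07)&(abs(P[...,1])<.07)&(P[...,2]>.205)&(P[...,2]<.24)&(z['d']>0)&(im[...,0]-im[...,2]<40)
print(cv2.minEnclosingCircle((P[d][:,:2]*1000).astype(np.float32)))
```

```text
cork/neck [ 0.6607633  -0.00656323  0.32144414] 0.3329058174470038
((662.9686279296875, -1.3708878755569458), 60.25389862060547)
```

```bash
python3 -c "
from rig import ctrl
print(ctrl.finish_job())"
```

```text
the job is handed in; nothing more can be done
None
```

The middle-sized canteen now stands upright, within a few mm of the dish's centre and broad face to the front, after a press of about 10–12 N for just under 2 s; a first grasp landed too high (about 28 N per finger on the shoulders) and was redone lower at 36–38 N, and the job is handed in with no verdict returned.

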